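# Tip the counted clamps from the scale scoop into the bin

## Task

The spring clamps in the scoop of the counting scale have been counted. Lift the scoop by its grip, carry it level so that nothing spills, and tip all three clamps out through its open end into the blue bin from close above, without touching the clamps or shoving the bin. Then set the empty scoop back on the scale so that it lies flat inside the bar frame on the platform, let go, and leave everything else on the bench undisturbed.

Things in the scene. Friction and masses are not known exactly. Their poses are not given: they have to be found in the camera images.
- scoop_grip (a point): Centre of the black grip with red end rings above the aluminium scoop. The grip is a bar 96 mm long along x, 22 mm wide along y, 24 mm high, centred 85 mm above the scoop's underside and 8 mm behind (-x of) the middle of its floor; below the bar there are 70 mm of free air over the floor, and a bracket joins its -x end to the back lip. x points from the back lip to the open mouth, z up from the floor. The scoop weighs 0.3 kg; it balances nearly under the grip.
- scoop_base (a point): Centre of the underside of the same scoop, same axes. The floor is 150 mm (x) by 126 mm (y), 3 mm thick, bottom at z = 0; lips 32 mm high at x = -75 mm and at y = +-63 mm, the side lips falling to 13 mm over the last 38 mm before the mouth; the mouth is the open edge at x = +75 mm, 120 mm wide between the lips. Bare metal; the clamps start to slide at a slope of somewhere between 25 and 37 degrees.
- scale_top (a point): Middle of the upper face of the weighing platform of the grey counting scale, 47 mm above the bench, where the scoop stands at the start with its mouth towards +x. A frame of round bar, 6 mm high, inside 160 mm (x) by 136 mm (y), surrounds the spot: the scoop's underside lies inside it with 5 mm to spare on each side, either way round. The scale cannot move; its display panel is at -x; housing from x = -125 to +88 mm, y = +-74 mm.
- bin_floor (a point): Middle of the inner floor of the blue picking bin, 4 mm above its underside. Outside 135 mm (x) by 155 mm (y), walls 4 mm. The back (+x) and side walls are 75 mm high, the front (-x) wall 48 mm. Loose on the bench, 0.6 kg. Room around: an open laptop stands left of the work (y > -0.14 m), low in front but with its screen 0.25 m high at x > 0.48 m; a tub of pens, 110 mm high, at about x = 0.69, y = -0.22 m.
- clamp1_center (a point): Centre of a red spring clamp, 89 mm long along its y, 34 mm wide along x, 14 mm thick along z, about 50 g; lies in the scoop.
- clamp2_center (a point): Centre of a second such clamp in the scoop.
- clamp3_center (a point): Centre of a third such clamp in the scoop.
- cup_b: Bystander: black hollow printed cup, 71 mm across, 110 mm high, origin at the centre of its underside.
- cup_i: Bystander: ivory hollow printed cup, 76 mm across, 104 mm high, origin at the centre of its underside.
- jar: Bystander: white jar with blue lid, 55 mm across, 54 mm high, origin at the centre of its underside.
There are look-alikes about, which are no part of the job. What is shaped like the part that bears clamp3_center but turquoise is not meant.

How it is judged (in metres and radians):
On the way, in this order (a step that is already met when the one before it is completed fails the run):
1. the scoop is lifted clear of the scale, level, with all three clamps in it (height (world z) of scoop_base above 0.075 m and angle between scoop_base's own z axis and vertical below 0.35 rad and x of clamp1_center in the frame of scoop_base between -0.075 and 0.075 m and y of clamp1_center in the frame of scoop_base between -0.063 and 0.063 m and z of clamp1_center in the frame of scoop_base between 0 and 0.06 m and x of clamp2_center in the frame of scoop_base between -0.075 and 0.075 m and y of clamp2_center in the frame of scoop_base between -0.063 and 0.063 m and z of clamp2_center in the frame of scoop_base between 0 and 0.06 m and x of clamp3_center in the frame of scoop_base between -0.075 and 0.075 m and y of clamp3_center in the frame of scoop_base between -0.063 and 0.063 m and z of clamp3_center in the frame of scoop_base between 0 and 0.06 m), for 0.2 s.
2. all three clamps lie in the bin, the scoop still off the scale (distance between scoop_base and scale_top above 0.03 m and x of clamp1_center in the frame of bin_floor between -0.066 and 0.066 m and y of clamp1_center in the frame of bin_floor between -0.076 and 0.076 m and z of clamp1_center in the frame of bin_floor between -0.002 and 0.068 m and x of clamp2_center in the frame of bin_floor between -0.066 and 0.066 m and y of clamp2_center in the frame of bin_floor between -0.076 and 0.076 m and z of clamp2_center in the frame of bin_floor between -0.002 and 0.068 m and x of clamp3_center in the frame of bin_floor between -0.066 and 0.066 m and y of clamp3_center in the frame of bin_floor between -0.076 and 0.076 m and z of clamp3_center in the frame of bin_floor between -0.002 and 0.068 m), for 0.1 s.
At the end, for the whole second after the job is handed in: All three clamps have their centres within the bin's walls and below its rim; the bin stands flat within 30 mm of where it stood; the empty scoop lies flat on the platform inside the bar frame (within 9 mm of the middle, 3 mm in height, 0.04 rad of level, either way round) (x of clamp1_center in the frame of bin_floor between -0.066 and 0.066 m and y of clamp1_center in the frame of bin_floor between -0.076 and 0.076 m and z of clamp1_center in the frame of bin_floor between -0.002 and 0.068 m and x of clamp2_center in the frame of bin_floor between -0.066 and 0.066 m and y of clamp2_center in the frame of bin_floor between -0.076 and 0.076 m and z of clamp2_center in the frame of bin_floor between -0.002 and 0.068 m and x of clamp3_center in the frame of bin_floor between -0.066 and 0.066 m and y of clamp3_center in the frame of bin_floor between -0.076 and 0.076 m and z of clamp3_center in the frame of bin_floor between -0.002 and 0.068 m and x of scoop_base in the frame of scale_top between -0.009 and 0.009 m and y of scoop_base in the frame of scale_top between -0.009 and 0.009 m and z of scoop_base in the frame of scale_top between -0.003 and 0.003 m and angle between scoop_base's own z axis and vertical below 0.04 rad and angle between the x axis of scoop_base and the x axis of scale_top, either way round below 0.12 rad and distance of bin_floor from where it was at the start of the episode below 0.03 m and angle between bin_floor's own z axis and vertical below 0.05 rad); the robot touches nothing.
It fails at once if a clamp is gripped or pushed by the fingers (contact force between the fingers and clamp1 above 2 N or contact force between the fingers and clamp2 above 2 N or contact force between the fingers and clamp3 above 2 N).
It fails at once if a clamp leaves the scoop more than about 0.17 m above the bin's rim ((height (world z) of clamp1_center above 0.25 m and not (x of clamp1_center in the frame of scoop_base between -0.075 and 0.075 m and y of clamp1_center in the frame of scoop_base between -0.063 and 0.063 m and z of clamp1_center in the frame of scoop_base between 0 and 0.06 m)) or (height (world z) of clamp2_center above 0.25 m and not (x of clamp2_center in the frame of scoop_base between -0.075 and 0.075 m and y of clamp2_center in the frame of scoop_base between -0.063 and 0.063 m and z of clamp2_center in the frame of scoop_base between 0 and 0.06 m)) or (height (world z) of clamp3_center above 0.25 m and not (x of clamp3_center in the frame of scoop_base between -0.075 and 0.075 m and y of clamp3_center in the frame of scoop_base between -0.063 and 0.063 m and z of clamp3_center in the frame of scoop_base between 0 and 0.06 m))).
It fails at once if the bin is shoved by more than 40 mm or tipped (distance of bin_floor from where it was at the start of the episode above 0.04 m or angle between bin_floor's own z axis and vertical above 0.3 rad).
It fails at once if a printed cup or the jar is pushed more than 30 mm or knocked over (distance of any of cup_b, cup_i, jar from where it was at the start of the episode above 0.03 m).
It also fails if it takes over 51 s, if anything falls off the work surface, if the arm or the gripper's body presses on something with over 40 N, if the wrist force passes 120 N, or if a joint passes its speed limit or range.

## Robot

A 6-joint arm with a two-finger parallel gripper is mounted at the origin on a cart in front of the work surface, level with it; the furniture and walls round the work are solid. World frame = base frame: x ahead of the robot, y to its left, z up, the work surface at z = 0. Lengths are in mm, angles in degrees, forces in N, time in s.
With the tool pointing down it reaches from about 250 to 725 mm from the base axis. Payload 9.7 kg.
Tool frame: the origin (TCP) lies on the centre line of the jaws, within the pads' length; the fingertips stand 22 mm ahead of it and the grasp point (between the pads) lies 3 mm ahead of it (arm.nose_length is the distance from the TCP to the fingertips, in mm); z points along the fingers, x is the direction in which the jaws open and shut, and the axes are right-handed (so a half turn about z gives the same grasp; the last joint's range is limited). The gripper opens to 85 mm and grips with 20 to 120 N. Pads are 22 mm wide; open, the fingers measure 114 mm over their backs; the gripper's body (76 mm by 85 mm) begins 54 mm behind the grasp point. The pads swing forward as they close: fully open they stand 13 mm farther back than shut.
Start: joints at [-67.609, 4.979, 10.078, 95.1, 0, 90], TCP at [209.508, -508.531, 253.284] pointing down, gripper open.
Joint ranges: [-179.16, 179.16], [-48.56, 103.87], [-65.8, 70.77], [-126.05, 130.52], [-82.76, 87.17], [-180, 180]. Speed limits (degrees/s): [127.2, 127.2, 147.25, 180, 180, 180].

## Interface

Orientations are given as [roll, pitch, yaw] about the fixed x, y, z axes, in that order (R = Rz(yaw) Ry(pitch) Rx(roll)).
In Python, from cell import arm gives the robot as it stands.
- The arm moves only by the shell command python3 -m inch 'ROWS'. ROWS is JSON, a list of rows, each a list of 3 entries, a list of its own where there are three numbers: the opening, from -1 (shut) to 1 (fully open), then the shift along the world's x, y, z in mm, then the turn about the world's z in rad. A call has 1 to 20 rows; each row shifts and turns the commanded pose from where the row before left it; what a row does not reach is not made up. A row lasts 1/10 s, in which the tool goes at most 50 mm and 8.59 degrees, less where a joint would pass 70% of its speed; a pose out of reach is approached as far as the arm can. A call is refused whole if a number of a shift passes 50 or a number of a turn 0.15, either way. A call with a gripper value outside its range is refused whole. The fingers move at their own pace and stop on an object; the grip force is fixed at half the most. Time passes only in rows, so rows that do not move let the fingers close. It gives the time, the measured TCP pose, the force and the opening at its end, in the units of the state.
- arm.get_state(): the state, without advancing time (a new reading comes with each control period).
- arm.grab_frame(name): name is "scene" or "top"; returns (picture, depth): 420x560x3 uint8, red, green, blue; 420x560 float32, mm along the optical axis (not along the pixel's ray), 0 where there is no reading.
- arm.calibration(name): a dict with "mtx" (3x3 intrinsics, pixels), "xyz" and "rotation" of the camera in the world. Camera axes: x right, y up, looking along -z (the intrinsics and any distortion apply to the point x, -y, -z); pixel columns grow to the right and rows downward; lengths in mm; the calibration is good to about 2 mm. A picture is of the moment at which its call begins. calibration takes no time and is no camera call.
- arm.job_done(): hands the job in, once; it reports no verdict.
Trained networks look in the newest picture that a camera, given by its name, has taken for a name from the list of things; names that differ only in an ending like _2 or _b are one class to them, and where a whole thing is asked for, a point or a joint stands for the part that bears it (a point fixed in the world has none). Each returns a list of dicts, best first, with "score" (0 to 1); they miss things now and then, are a little off and sometimes report something else, mostly with a low value. They report only what shows in the picture. A call takes as long as a camera call. They do not tell look-alikes from the thing itself.
- arm.trace(label, camera): "region" (420x560 bool, what is visible of it) and "location" ([column, row] in pixels, amid what is visible of it).
- arm.tip_of(label, camera): "location" ([column, row] in pixels: a listed point, or the origin of a listed thing).
The state is a dict: "time_s": time; "joints": joint angles; "qvel": joint speeds; "joint_torque": joint torques, N m; "eef_pos": TCP position; "ee_rot": TCP orientation; "force": force on the tool from outside, world axes, zero at the start; "torque": the same for the moment, N m; "grip_width": finger opening in mm.
Only numpy, scipy, OpenCV 4.12 (cv2) and the standard library are available. Lean on these libraries where they do the work, as an engineer would, in place of code of your own. Each camera call takes 0.05 s, during which the arm holds its last target. There are 200 camera calls.

## Working session

There is one attempt and no reset: what is moved stays moved. The work goes in short steps, Python scripts to look and compute and a shell command to move; the robot and the scene stay as the last step left them, time stands still between calls to the robot, and variables do not carry over. Pictures are saved under pics/ and viewed, about 8 in all and at most 12, crops included, and the job is handed in when it is done.

```bash
ls; mkdir -p pics; python3 -m inch --help 2>&1 | head -30; cat > h.py <<'E'
import numpy as np,cv2
from cell import arm
def cal(n):
    c=arm.calibration(n); R=np.array(c["rotation"],float)
    if R.shape!=(3,3):
        from scipy.spatial.transform import Rotation as Ro
        R=Ro.from_euler('xyz',R.ravel(),degrees=True).as_matrix()
    return np.array(c["mtx"]),np.array(c["xyz"],float),R
def ray(n,p):
    K,t,R=cal(n); d=np.linalg.solve(K,[p[0],p[1],1.]); return t,R@(d*[1,-1,-1])
def atz(n,p,z):
    t,d=ray(n,p); return t+d*(z-t[2])/d[2]
def cloud(n,D):
    K,t,R=cal(n); v,u=np.mgrid[:D.shape[0],:D.shape[1]]
    d=np.stack([u,v,np.ones_like(u)],-1)@np.linalg.inv(K).T*[1,-1,-1]
    return t+(d*D[...,None])@R.T
def proj(n,X):
    K,t,R=cal(n); c=(np.atleast_2d(X)-t)@R*[1,-1,-1]; p=c@K.T; return p[:,:2]/p[:,2:]
E
python3 - <<'E'
from h import *
np.set_printoptions(precision=1,suppress=True)
print({k:np.shape(v) for k,v in arm.calibration("top").items()})
s=arm.get_state();print(s)
for n in("scene","top"):
    im,D=arm.grab_frame(n);cv2.imwrite(f"pics/{n}0.png",im[...,::-1]);np.save(f"{n}0.npy",D)
    P=cloud(n,D);print(n,cal(n)[1])
    for l,z in(("scoop_grip",132),("scoop_base",47),("bin_floor",4),("scale_top",47),("clamp1_center",57),("cup_b",0),("cup_i",0),("jar",0)):
        for r in arm.tip_of(l,n)[:4]:
            p=r["location"];print(l,round(r["score"],2),np.round(p),atz(n,p,z),P[int(p[1]),int(p[0])])
E
```

```text
pics
invalid input: not JSON, or not a number
{'mtx': (3, 3), 'xyz': (3,), 'rotation': (3,)}
{'time_s': 0.0, 'joints': array([-67.6,   5. ,  10. ,  95.1,  -0. ,  90. ]), 'qvel': array([-0. ,  0. ,  0.1, -0.1,  0.1, -0. ]), 'joint_torque': array([ -0. , -52. ,  46.5,   0. ,  -0. ,   0. ]), 'eef_pos': array([ 209.4, -508.4,  252.6]), 'ee_rot': array([180. ,   0.1, -67.6]), 'force': array([-0.7,  0.8,  0.6]), 'torque': array([-0., -0., -0.]), 'grip_width': 85.61414244232816}
scene [  107.5 -1035.1   620.9]
scoop_grip 0.81 [305. 211.] [ 502.3 -447.6  132. ] [ 497.4 -452.6  137.3]
scoop_base 0.62 [310. 244.] [ 519.  -446.9   47. ] [ 518.1 -445.9   47.9]
bin_floor 0.94 [220. 224.] [ 412.8 -249.3    4. ] [ 385.9 -317.8   59.1]
clamp1_center 0.8 [283. 244.] [ 467.2 -432.9   57. ] [ 464.1 -437.2   62.2]
cup_b 0.94 [189. 280.] [ 289.7 -381.2    0. ] [ 278.9 -416.2   34.4]
cup_b 0.58 [356. 234.] [ 662.3 -414.8    0. ] [ 643.5 -433.2   21.1]
cup_i 0.94 [189. 280.] [ 289.7 -381.2    0. ] [ 278.9 -416.2   34.4]
cup_i 0.58 [356. 234.] [ 662.3 -414.8    0. ] [ 643.5 -433.2   21.1]
jar 0.55 [327. 215.] [ 646.6 -325.1    0. ] [ 634.1 -338.4   14.6]
top [ 347.5 -361.5 1195.2]
scoop_grip 0.94 [309. 179.] [ 509.4 -446.6  132. ] [ 507.6 -444.7  146. ]
scoop_base 0.88 [305. 179.] [ 522.6 -443.1   47. ] [ 508.3 -435.2  140.8]
bin_floor 0.87 [207. 224.] [ 424.7 -231.2    4. ] [ 425.2 -229.2    3.7]
clamp1_center 0.84 [305. 205.] [ 465.4 -443.7   57. ] [ 464.8 -443.3   62.4]
cup_b 0.81 [292. 118.] [ 668.5 -417.3    0. ] [ 668.8 -416.6   -0.1]
cup_b 0.68 [277. 285.] [ 293.2 -387.     0. ] [ 293.9 -385.6    3.1]
cup_i 0.81 [292. 118.] [ 668.5 -417.3    0. ] [ 668.8 -416.6   -0.1]
cup_i 0.68 [277. 285.] [ 293.2 -387.     0. ] [ 293.9 -385.6    3.1]
jar 0.78 [249. 128.] [ 644.1 -320.     0. ] [ 632.8 -321.6   53.6]
```

```bash
python3 - <<'E'
import cv2
for n,(a,b,c,d) in(("scene",(130,330,150,420)),("top",(90,330,130,400))):
    i=cv2.imread(f"pics/{n}0.png");cv2.imwrite(f"pics/{n}0c.png",cv2.resize(i[a:b,c:d],None,fx=2.8 if n=="scene" else 2.5,fy=2.8 if n=="scene" else 2.5,interpolation=3))
E
```

```text
(no output)
```

View pics/scene0c.png

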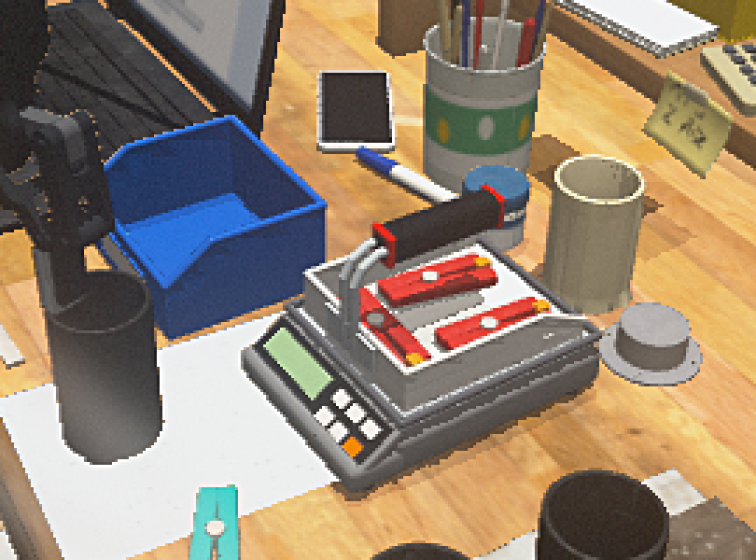

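View pics/top0c.png

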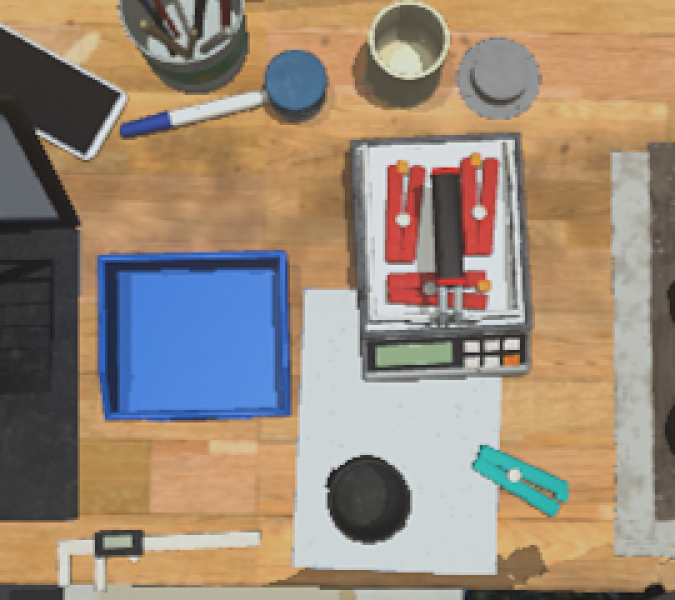

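```bash
python3 - <<'E'
from h import *
np.set_printoptions(precision=1,suppress=True)
D=np.load("top0.npy");P=cloud("top",D);im=cv2.imread("pics/top0.png").astype(int)
b,g,r=im[...,0],im[...,1],im[...,2]
def rect(m,name):
    q=P[m]; (c,s,a)=cv2.minAreaRect(q[:,:2].astype(np.float32)); print(name,m.sum(),np.array(c),np.array(s),round(a,1),"z",np.percentile(q[:,2],[2,50,98]))
X,Y,Z=P[...,0],P[...,1],P[...,2]
roi=(abs(X-505)<90)&(abs(Y+445)<90)
rect(roi&(Z>128)&(Z<160)&(r<70)&(b<70),"grip")
rect(roi&(Z>128)&(Z<160),"grip all")
rect((abs(X-520)<130)&(abs(Y+445)<110)&(Z>30)&(Z<62)&(D>0),"scale")
rb=(abs(X-424)<110)&(abs(Y+231)<110)&(b>r+50)&(b>90)
k=cv2.morphologyEx(rb.astype(np.uint8),cv2.MORPH_OPEN,np.ones((2,2))).astype(bool)
rect(k&(Z>66)&(Z<85),"bin rim");rect(k&(Z<12)&(Z>-5),"bin floor");rect(k&(Z>40)&(Z<85),"bin upper")
q=P[k&(Z>68)&(Z<85)&(X>470)];print("back wall",q.mean(0) if len(q) else 0,np.polyfit(q[:,1],q[:,0],1) if len(q)>3 else 0)
for n,x in(("jar",(644,-322)),("tub",(690,-220))):
    m=(np.hypot(X-x[0],Y-x[1])<70)&(Z>40);print(n,np.percentile(P[m],[2,98],axis=0))
n="scene";P=cloud(n,np.load("scene0.npy"));im=cv2.imread("pics/scene0.png").astype(int);Z=P[...,2]
roi=(abs(P[...,0]-505)<90)&(abs(P[...,1]+445)<60)
rect(roi&(Z>115)&(Z<160)&(im.max(2)<80),"grip scene")
E
```

```text
grip 268 [ 502.9 -444.9] [88.1 20.6] 2.9 z [134.1 142.7 146.6]
grip all 597 [ 496.2 -445.9] [113.1  23. ] 3.1 z [130.  143.  147.5]
scale 4690 [ 521.8 -431.4] [260.9 182.6] 2.0 z [31.6 50.2 61.6]
bin rim 484 [ 428.9 -240.1] [118.6 156.9] 2.9 z [67.8 77.5 82.1]
bin floor 3614 [ 417.1 -237.9] [133.1 160.2] 0.9 z [-1.   3.9  8.6]
bin upper 869 [ 419.6 -240.6] [136.6 156.2] 2.2 z [46.5 74.  81.5]
back wall [ 483.8 -241.7   77.7] [ -0.  478.1]
jar [[ 619.5 -388.9   44.1]
 [ 684.5 -254.7  145.4]]
tub [[ 640.2 -275.5   44.8]
 [ 754.2 -173.8  182.7]]
grip scene 578 [ 505.1 -445.9] [91.3 21.3] 3.5 z [121.1 138.1 143. ]
```

```bash
python3 -m inch '[[1,[30,6,0],-0.034],[1,[30,6,0],-0.034],[1,[30,6,0],-0.034],[1,[30,6,0],-0.034],[1,[30,7,0],-0.034],[1,[30,7,0],-0.034],[1,[30,7,0],-0.034],[1,[30,6,0],-0.034],[1,[30,6,-10],-0.034],[1,[24,6,-20],-0.034],[1,[0,0,-20],0],[1,[0,0,0],0]]'; python3 - <<'E'
from h import *
np.set_printoptions(precision=1,suppress=True)
im,D=arm.grab_frame("top");cv2.imwrite("pics/top1.png",im[...,::-1])
im,D=arm.grab_frame("scene");cv2.imwrite("pics/s1.png",cv2.resize(im[130:300,180:400,::-1],None,fx=3,fy=3,interpolation=3))
s=arm.get_state();print(s["joints"],s["eef_pos"],s["ee_rot"],s["grip_width"],s["force"])
E
```

```text
time_s: 2.1
eef_pos: [503.4, -444.5, 199.7]
ee_rot: [179.8, 0.2, -87.0]
force: [0.1, -1.1, 0.8]
grip_width: 85.4
[-41.5  21.8  24.5  92.8  -0.  135.6] [ 503.2 -445.5  203.5] [180.    0.  -87.1] 85.09640596546573 [-1.3  0.1  0.4]
```

View pics/s1.png

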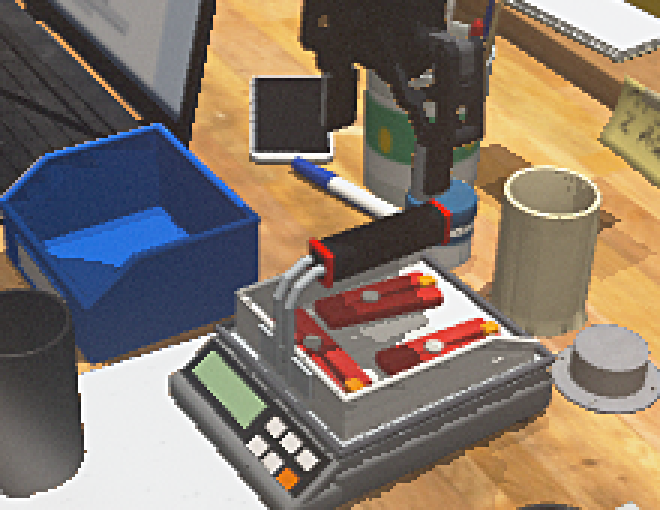

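```bash
python3 -m inch '[[1,[0,0,-20],0],[1,[0,0,-20],0],[1,[0,0,-18],0],[1,[0,0,-10],0],[-1,[0,0,0],0],[-1,[0,0,0],0],[-1,[0,0,0],0],[-1,[0,0,0],0],[-1,[0,0,0],0],[-1,[0,0,0],0]]'; python3 -c "
from h import *
s=arm.get_state();print(s['eef_pos'],s['grip_width'],s['force'],s['torque'])"
```

```text
time_s: 3.2
eef_pos: [503.8, -445.4, 136.3]
ee_rot: [-179.9, -0.0, -87.1]
force: [-1.5, 3.5, 5.6]
grip_width: 21.2
[ 503.77955657 -445.4372005   136.29685845] 21.19982226846113 [-1.4860049   3.50965277  5.61536212] [ 0.42192442  0.10677755 -0.00564028]
```

```bash
python3 -m inch '[[-1,[0,0,3],0],[-1,[0,0,6],0],[-1,[0,0,8],0],[-1,[0,0,10],0],[-1,[0,0,12],0],[-1,[0,0,12],0],[-1,[0,0,12],0],[-1,[0,0,12],0],[-1,[0,0,10],0],[-1,[0,0,6],0],[-1,[0,0,3],0],[-1,[0,0,0],0]]'; python3 - <<'E'
from h import *
np.set_printoptions(precision=1,suppress=True)
im,D=arm.grab_frame("scene");cv2.imwrite("pics/s2.png",cv2.resize(im[90:290,180:400,::-1],None,fx=3,fy=3,interpolation=3))
s=arm.get_state();print(s["eef_pos"],s["ee_rot"],s["grip_width"],s["force"],s["torque"])
E
```

```text
time_s: 4.4
eef_pos: [503.6, -445.6, 229.5]
ee_rot: [-180.0, -0.0, -87.1]
force: [-0.8, -0.7, -5.1]
grip_width: 20.8
[ 503.5 -445.5  229. ] [180.    0.  -87.1] 20.820192029422586 [ 0.9 -0.6 -4.3] [ 0. -0. -0.]
```

View pics/s2.png

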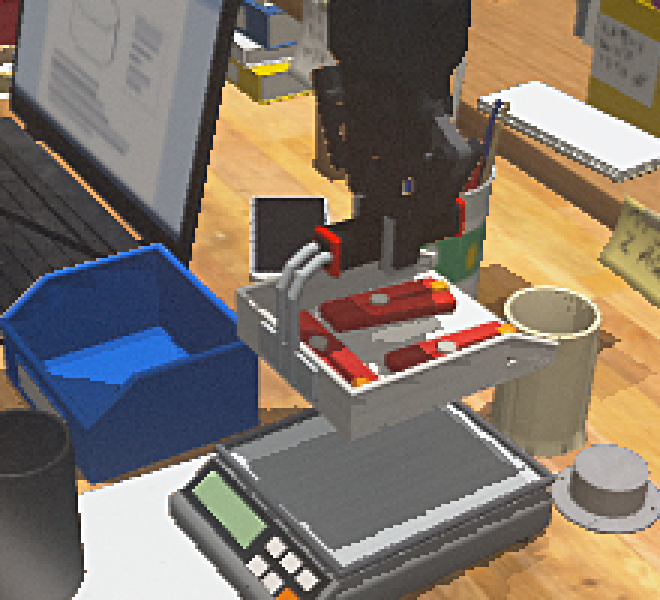

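```bash
python3 -m inch '[[-1,[-3,4,0],0.03],[-1,[-3,4,0],0.06],[-1,[-4,5,0],0.09],[-1,[-4,5,0],0.11],[-1,[-4,5,0],0.11],[-1,[-4,5,0],0.11],[-1,[-4,5,0],0.11],[-1,[-4,5,0],0.11],[-1,[-4,5,0],0.11],[-1,[0,2,0],0.11],[-1,[0,0,0],0.11],[-1,[0,0,0],0.11],[-1,[0,0,0],0.11],[-1,[0,0,0],0.11],[-1,[0,0,0],0.11],[-1,[0,0,0],0.11],[-1,[0,0,0],0.11],[-1,[0,0,0],0.11],[-1,[0,0,0],0.11],[-1,[0,0,0],0.11]]'; python3 -m inch '[[-1,[0,0,0],0.11],[-1,[0,0,0],0.11],[-1,[0,0,0],0.11],[-1,[0,0,0],0.11],[-1,[0,0,0],0.11],[-1,[0,0,0],0.11],[-1,[0,0,0],0.11],[-1,[0,0,0],0.11],[-1,[0,0,0],0.11],[-1,[0,0,0],0.06],[-1,[0,0,0],0.03],[-1,[0,0,0],0.01],[-1,[0,0,0],0]]';
```

```text
time_s: 6.45
eef_pos: [469.1, -400.1, 228.8]
ee_rot: [-180.0, 0.0, 30.7]
force: [0.7, -0.1, -5.1]
grip_width: 20.9
time_s: 7.75
eef_pos: [469.3, -400.3, 229.0]
ee_rot: [-180.0, -0.0, 92.8]
force: [-0.3, 0.7, -5.2]
grip_width: 21.4
```

```bash
python3 -m inch '[[-1,[-1,5,0],0],[-1,[-2,10,0],0],[-1,[-3,15,0],0],[-1,[-3,18,0],0],[-1,[-3,20,0],0],[-1,[-3,20,0],0],[-1,[-3,20,0],0],[-1,[-3,18,0],0],[-1,[-3,15,0],0],[-1,[-2,10,0],0],[-1,[-2,6,-3],0],[-1,[0,3,-6],0],[-1,[0,0,-10],0],[-1,[0,0,-12],0],[-1,[0,0,-12],0],[-1,[0,0,-9],0],[-1,[0,0,-5],0],[-1,[0,0,-2],0],[-1,[0,0,0],0]]'; python3 - <<'E'
from h import *
np.set_printoptions(precision=1,suppress=True)
im,D=arm.grab_frame("scene");cv2.imwrite("pics/s3.png",cv2.resize(im[110:310,130:350,::-1],None,fx=3,fy=3,interpolation=3))
s=arm.get_state();print(s["eef_pos"],s["ee_rot"],s["grip_width"],s["force"],s["torque"],s["joints"])
E
```

```text
time_s: 9.65
eef_pos: [441.5, -240.6, 170.2]
ee_rot: [-180.0, -0.0, 92.8]
force: [0.5, 0.4, -4.9]
grip_width: 21.1
[ 441.6 -240.6  170.6] [180.    0.   92.8] 21.121654792050812 [ 0.3 -0.9 -4.8] [0. 0. 0.] [-28.6  -2.4  -6.5  85.8   0.  -31.4]
```

View pics/s3.png

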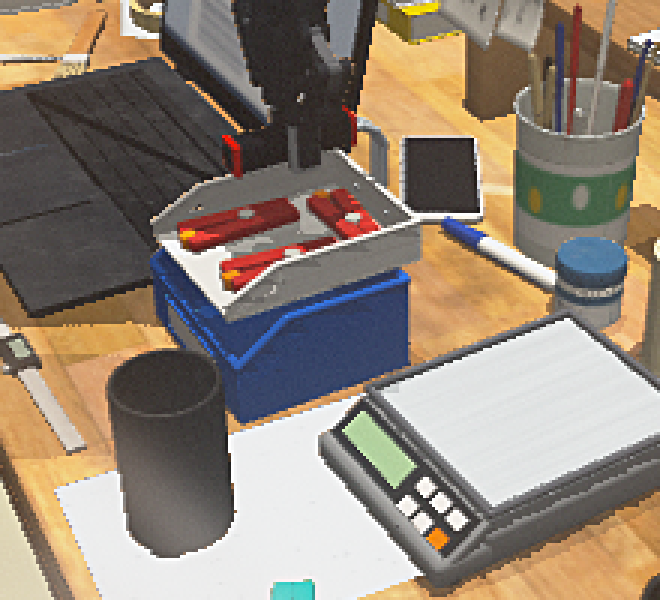

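```bash
python3 -m inch '[[-1,[4,0,-2],0],[-1,[4,0,-2],0],[-1,[1.5,0,-2],0],[-1,[0,0,-1],0],[-1,[-3.7,0,-1.6],0],[-1,[-3.7,0,-1.8],0],[-1,[0,0,0],0]]'; python3 - <<'E'
from h import *
np.set_printoptions(precision=2,suppress=True)
s=arm.get_state();print(s["eef_pos"],s["ee_rot"],s["grip_width"],s["force"],s["torque"])
E
```

```text
time_s: 10.4
eef_pos: [444.1, -241.0, 161.0]
ee_rot: [179.8, 0.1, 92.8]
force: [2.6, -0.9, 6.0]
grip_width: 21.0
[ 444.08 -240.95  160.97] [179.85   0.09  92.81] 20.998004482737027 [ 2.56 -0.85  5.96] [-0.14 -1.19  0.01]
```

```bash
python3 -m inch '[[-1,[-3.5,0,-1.9],0],[-1,[-3.5,0,-2.1],0],[-1,[-3.4,0,-2.2],0],[-1,[0,0,0],0]]'; python3 - <<'E'
from h import *
np.set_printoptions(precision=2,suppress=True)
s=arm.get_state();print(s["eef_pos"],s["ee_rot"],s["grip_width"],s["force"],s["torque"])
im,D=arm.grab_frame("scene");cv2.imwrite("pics/s4.png",cv2.resize(im[110:310,130:350,::-1],None,fx=3,fy=3,interpolation=3))
E
```

```text
time_s: 10.8
eef_pos: [433.4, -241.2, 154.8]
ee_rot: [179.9, 0.1, 92.8]
force: [1.3, -3.0, 5.6]
grip_width: 21.0
[ 433.36 -241.21  154.75] [179.89   0.12  92.79] 21.03436108543562 [ 1.27 -3.01  5.6 ] [-0.46 -0.71 -0.05]
```

View pics/s4.png

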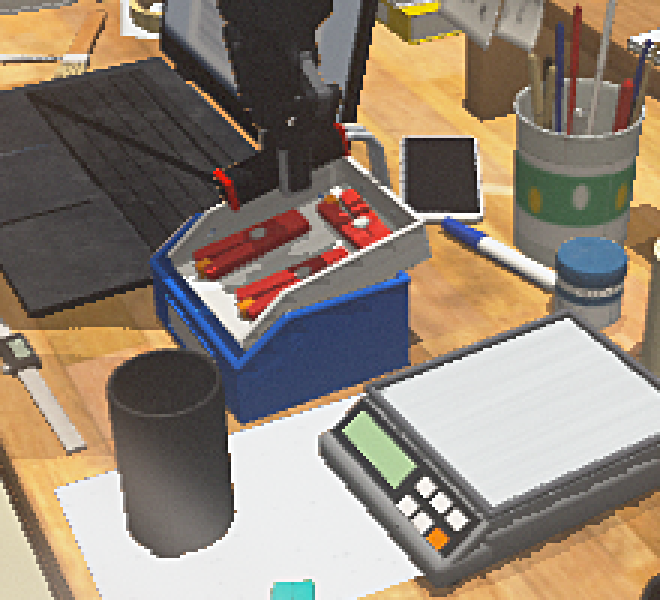

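```bash
python3 - <<'E'
from h import *
np.set_printoptions(precision=1,suppress=True)
for n in("scene","top"):
    im,D=arm.grab_frame(n);im=im.astype(int);P=cloud(n,D);r,g,b=im[...,0],im[...,1],im[...,2];X,Y,Z=P[...,0],P[...,1],P[...,2]
    blue=(b>r+50)&(abs(X-421)<90)&(abs(Y+240)<100)&(D>0)
    grey=(abs(r-b)<25)&(r>70)&(abs(X-430)<80)&(abs(Y+240)<90)&(Z>45)&(Z<115)
    for lo in range(370,490,20):
        s=(X>lo)&(X<lo+20)
        f=lambda m:np.percentile(Y[m],[1,3,97,99]) if m.sum()>10 else m.sum()
        print(n,lo,"blue",f(blue&s&(Z>60)),"grey",f(grey&s))
    q=P[blue&(Z>66)];(c,sz,a)=cv2.minAreaRect(q[:,:2].astype(np.float32));print(c,sz,a)
    if n=="top":cv2.imwrite("pics/t4.png",cv2.resize(im[170:290,150:270].astype(np.uint8)[...,::-1],None,fx=5,fy=5,interpolation=3))
E
```

```text
scene 370 blue [-318.9 -318.8 -163.1 -163. ] grey [-309.6 -308.6 -183.  -181.8]
scene 390 blue [-318.2 -317.7 -163.4 -162. ] grey [-308.6 -308.2 -181.1 -180.8]
scene 410 blue [-317.3 -317.2 -310.8 -310.4] grey [-307.6 -306.9 -180.7 -178.5]
scene 430 blue [-317.5 -316.4 -311.2 -309.4] grey [-307.2 -306.5 -179.7 -179.2]
scene 450 blue [-315.8 -315.8 -308.8 -308.5] grey [-306.8 -306.2 -179.1 -178.6]
scene 470 blue [-316.2 -315.3 -184.3 -183.4] grey [-304.8 -304.1 -177.4 -176.7]
(436.8972473144531, -239.22097778320312) (113.37931823730469, 157.49156188964844) 0.9295709133148193
top 370 blue [-318.6 -318.6 -314.3 -314.3] grey [-310.5 -308.6 -200.9 -196.5]
top 390 blue [-318.7 -318.6 -314.3 -314.2] grey [-308.9 -308.8 -250.8 -250.6]
top 410 blue [-318.2 -318.2 -311.7 -311.7] grey [-317.9 -308.7 -250.5 -248.8]
top 430 blue [-315.9 -315.8 -311.3 -311.3] grey [-317.8 -317.8 -291.3 -290.2]
top 450 blue [-315.5 -315.4 -310.9 -310.9] grey [-306.3 -306.2 -263.  -262.9]
top 470 blue [-315.  -315.  -291.6 -290.3] grey [-306.  -305.9 -270.5 -266.6]
(435.78326416015625, -313.8411865234375) (116.91492462158203, 23.628934860229492) 13.007594108581543
```

View pics/t4.png

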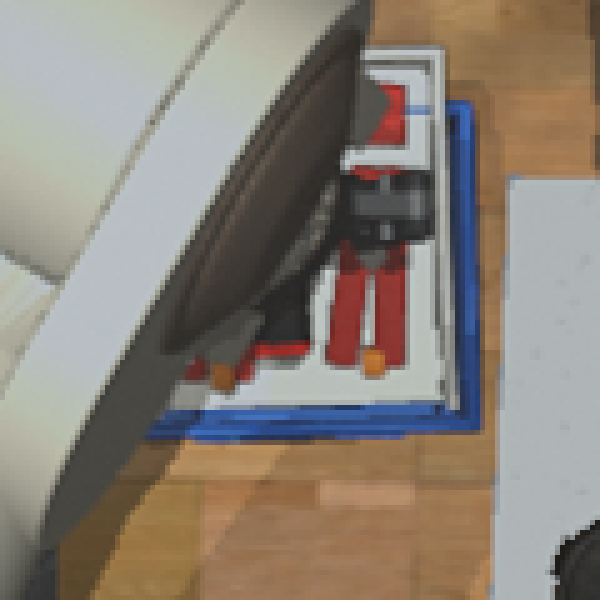

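```bash
python3 -m inch '[[-1,[0,0,4],0],[-1,[2,1,4],0],[-1,[6,2,0],0],[-1,[7,1,0],0],[-1,[4,0,0],0],[-1,[0,0,-2],0],[-1,[0,0,-2],0],[-1,[-3,0,-1.4],0],[-1,[-3,0,-1.4],0],[-1,[-3,0,-1.4],0],[-1,[-2.6,0,-1.3],0],[-1,[0,0,0],0]]'; python3 - <<'E'
from h import *
np.set_printoptions(precision=2,suppress=True)
s=arm.get_state();print(s["eef_pos"],s["ee_rot"],s["grip_width"],s["force"],s["torque"])
E
```

```text
time_s: 12.15
eef_pos: [442.0, -237.0, 154.2]
ee_rot: [179.7, 0.1, 92.8]
force: [2.7, 1.2, 6.5]
grip_width: 21.0
[ 441.99 -237.01  154.23] [179.7    0.11  92.83] 20.983637275734942 [2.66 1.19 6.53] [ 0.13 -1.06  0.05]
```

```bash
python3 -m inch '[[-1,[-2.3,0,-1.4],0],[-1,[-2.3,0,-1.4],0],[-1,[-2.3,0,-1.4],0],[-1,[-2.3,0,-1.4],0],[-1,[-2.4,0,-1.8],0],[-1,[-2.4,0,-1.8],0],[-1,[-2.4,0,-1.8],0],[-1,[0,0,0],0],[-1,[0,0,0],0]]'; python3 - <<'E'
from h import *
np.set_printoptions(precision=2,suppress=True)
s=arm.get_state();print(s["eef_pos"],s["ee_rot"],s["grip_width"],s["force"],s["torque"])
im,D=arm.grab_frame("scene");cv2.imwrite("pics/s5.png",cv2.resize(im[110:290,130:350,::-1],None,fx=3,fy=3,interpolation=3))
E
```

```text
time_s: 13.05
eef_pos: [425.4, -237.3, 143.3]
ee_rot: [179.7, 0.1, 92.8]
force: [0.7, -1.2, 7.5]
grip_width: 21.2
[ 425.37 -237.3   143.28] [179.75   0.15  92.8 ] 21.151417953074176 [ 0.73 -1.2   7.49] [-0.2  -0.69 -0.05]
```

View pics/s5.png

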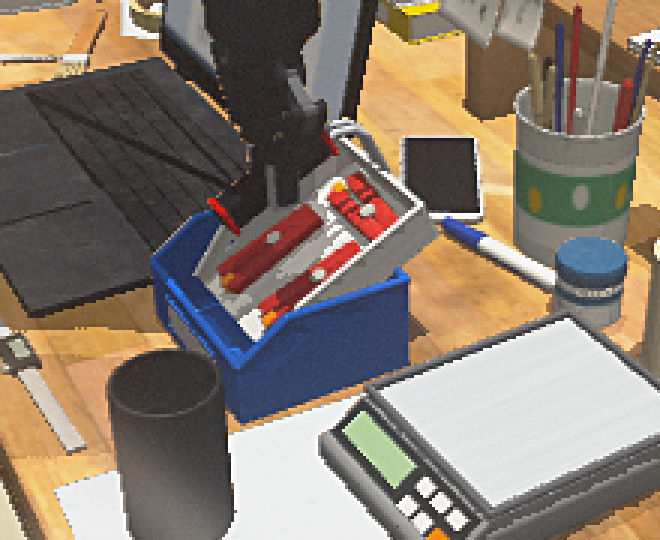

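```bash
python3 -m inch '[[-1,[-2.2,0,-2.1],0],[-1,[-2.2,0,-2.1],0],[-1,[-2.2,0,-2.1],0],[-1,[-2.0,0,-2.3],0],[-1,[-2,0,-2.3],0],[-1,[-2,0,-2.3],0],[-1,[0,0,0],0],[-1,[0,0,0],0],[-1,[0,0,0],0]]'; python3 - <<'E'
from h import *
np.set_printoptions(precision=2,suppress=True)
s=arm.get_state();print(s["eef_pos"],s["ee_rot"],s["grip_width"],s["force"],s["torque"])
im,D=arm.grab_frame("scene");cv2.imwrite("pics/s6.png",cv2.resize(im[110:290,130:350,::-1],None,fx=3,fy=3,interpolation=3))
E
```

```text
time_s: 14.0
eef_pos: [412.5, -237.4, 130.0]
ee_rot: [179.8, 0.2, 92.8]
force: [-1.7, -0.5, 7.6]
grip_width: 21.1
[ 412.54 -237.39  130.04] [179.79   0.16  92.79] 21.08970552663187 [-1.72 -0.54  7.63] [-0.29 -0.44 -0.16]
```

View pics/s6.png

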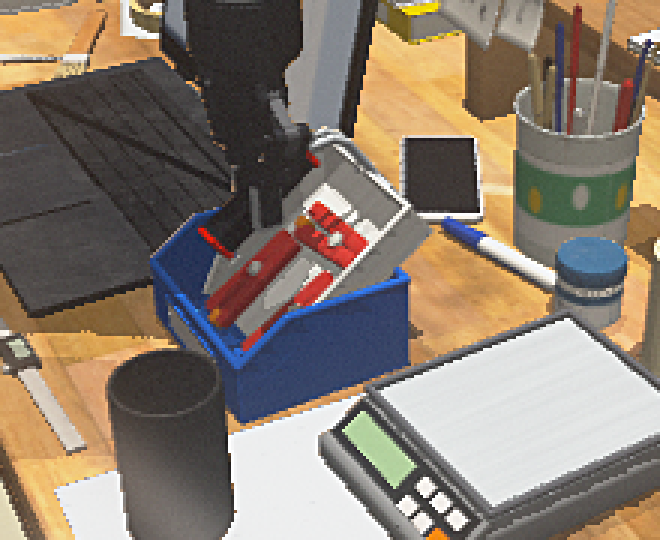

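```bash
python3 -m inch '[[-1,[0,0,3],0],[-1,[0,0,5],0],[-1,[2,0,6],0],[-1,[3,0,6],0],[-1,[3,0,6],0],[-1,[3,0,6],0],[-1,[3,0,6],0],[-1,[2,0,4],0],[-1,[0,0,2],0],[-1,[0,0,0],0],[-1,[0,0,0],0]]'; python3 - <<'E'
from h import *
np.set_printoptions(precision=2,suppress=True)
s=arm.get_state();print(s["eef_pos"],s["ee_rot"],s["grip_width"],s["force"],s["torque"])
im,D=arm.grab_frame("scene");cv2.imwrite("pics/s7.png",cv2.resize(im[90:290,130:350,::-1],None,fx=3,fy=3,interpolation=3))
E
```

```text
time_s: 15.15
eef_pos: [427.5, -236.5, 171.8]
ee_rot: [-180.0, -0.0, 92.8]
force: [0.3, -0.1, -5.1]
grip_width: 21.0
[ 427.49 -236.51  171.82] [-179.99   -0.01   92.82] 21.040393734858426 [ 0.29 -0.12 -5.08] [-0.01  0.06 -0.01]
```

View pics/s7.png

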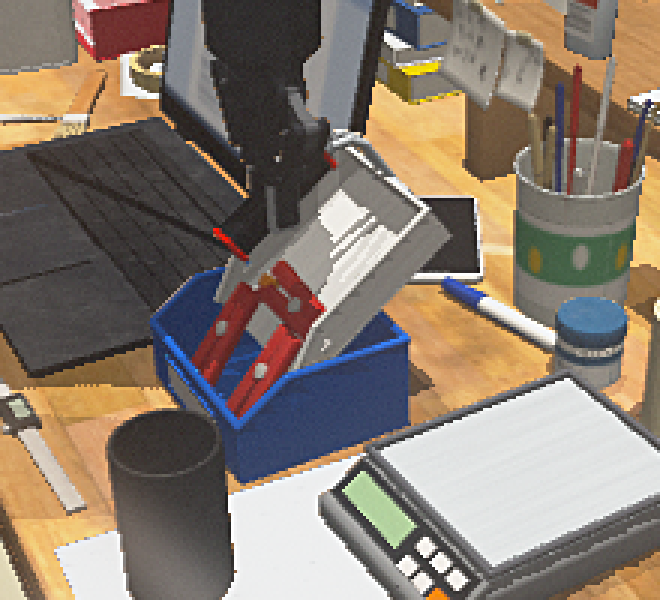

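```bash
python3 -m inch '[[-1,[0,0,3],0],[-1,[0,0,6],0],[-1,[0,0,3],0],[-1,[0,0,0],0],[-1,[22,0,5],0],[-1,[13,0,2],0],[-1,[0,0,0],0],[-1,[0,0,0],0],[-1,[0,0,0],0],[-1,[0,0,0],0]]'; python3 - <<'E'
from h import *
np.set_printoptions(precision=2,suppress=True)
im,D=arm.grab_frame("scene");cv2.imwrite("pics/s8.png",cv2.resize(im[90:290,130:350,::-1],None,fx=3,fy=3,interpolation=3))
P=cloud("scene",D).reshape(-1,3);c=im.reshape(-1,3).astype(int)
m=(c[:,0]>110)&(c[:,1]<60)&(c[:,2]<60)&(abs(P[:,0]-430)<90)&(abs(P[:,1]+240)<80)
print(m.sum(),np.percentile(P[m],[2,25,50,75,98],axis=0))
for i in range(4):
    s=arm.get_state();print(s["eef_pos"],s["force"],s["torque"]);arm.grab_frame("scene")
E
```

```text
time_s: 16.2
eef_pos: [462.1, -236.6, 191.1]
ee_rot: [-180.0, 0.0, 92.8]
force: [-0.3, -0.0, -2.9]
grip_width: 21.2
197 [[ 383.94 -258.59   10.47]
 [ 411.67 -237.24   13.97]
 [ 422.9  -222.09   25.15]
 [ 430.17 -205.43   28.7 ]
 [ 464.4  -193.03  170.07]]
[ 462.19 -236.58  191.1 ] [ 0.31 -0.1  -3.92] [ 0.03  0.17 -0.03]
[ 462.26 -236.59  191.14] [ 0.7  -0.22 -3.38] [0.01 0.13 0.03]
[ 462.34 -236.59  191.13] [-0.41 -0.43 -2.88] [-0.01  0.12 -0.01]
[ 462.39 -236.58  191.13] [ 0.15  0.66 -2.48] [-0.02  0.1   0.01]
```

Weight fell to about 3 N, which is the scoop alone. I'll check with a look.

View pics/s8.png

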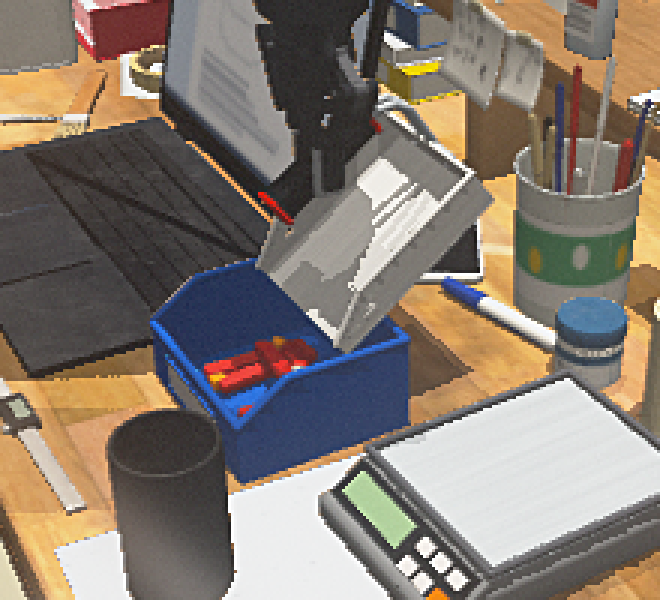

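```bash
python3 - <<'E'
from h import *
np.set_printoptions(precision=1,suppress=True)
for n in("top","scene"):
    im,D=arm.grab_frame(n);np.save(n+"9.npy",D);cv2.imwrite(f"pics/{n}9.png",im[...,::-1])
    for r in arm.tip_of("scale_top",n)[:2]:print(n,r["score"],atz(n,r["location"],47))
P=cloud("top",np.load("top9.npy"));Z=P[...,2];g=cv2.imread("pics/top9.png").astype(int);gr=g.mean(2)
# platform brightness profiles at z=47 in rotated frame about C
C=np.array([511.8,-445.]);th=np.radians(3);ex=np.array([np.cos(th),np.sin(th)]);ey=np.array([-ex[1],ex[0]])
def prof(n,gr,axis,lo,hi,z=50):
    out=[]
    for s in np.arange(lo,hi,2.):
        v=[]
        for t in np.arange(-40,41,4.):
            q=C+(s*ex+t*ey if axis==0 else t*ex+s*ey);v.append(np.r_[q,z])
        p=proj(n,np.array(v)).astype(np.float32);v=cv2.remap(gr.astype(np.float32),p[:,0].reshape(1,-1),p[:,1].reshape(1,-1),1);out.append(v.mean())
    return np.array(out)
for n in("top","scene"):
    gr=cv2.imread(f"pics/{n}9.png").mean(2)
    for ax,L in((0,(-104,-66)),(0,(66,104)),(1,(-90,-54)),(1,(54,90))):
        print(n,ax,L,prof(n,gr,ax,*L).astype(int))
# scoop floor tilt
P=cloud("scene",np.load("scene9.npy"));im=cv2.imread("pics/scene9.png").astype(int)
m=(im.min(2)>90)&(im.max(2)-im.min(2)<25)&(abs(P[...,0]-480)<70)&(abs(P[...,1]+240)<45)&(P[...,2]>70)
q=P[m];
for _ in range(4):
    c=q.mean(0);nv=np.linalg.svd(q-c)[2][2];nv*=np.sign(nv[2]);d=abs((q-c)@nv);q=q[d<max(4,1.5*np.median(d))]
print(len(q),c,nv,np.degrees(np.arccos(nv[2])))
E
```

```text
top 0.82 [ 514.4 -447.4   47. ]
scene 0.84 [ 519.4 -451.    47. ]
top 0 (-104, -66) [103  96 121 128 129 129  90  55  58  79  84  90  99 159 190 193 192 192
 192]
top 0 (66, 104) [190 189 189 189 189 189 192 156 101  88  90 111 126 130 133 134 135 136
 136]
top 1 (-90, -54) [112 113 113 113 113 113 112 103  93  84  85 145 186 193 192 191 191 192]
top 1 (54, 90) [191 191 191 191 192 193 165 117  88  77  69  71  74  89 107 113 112 111]
scene 0 (-104, -66) [177 177 177 178 162  89  62  72 122 119  83  95 114 145 218 235 230 229
 228]
scene 0 (66, 104) [227 226 226 227 229 235 216 129  73  90 117 130 134 139 137 138 137 136
 132]
scene 1 (-90, -54) [101 123 119  89  83  85  98  88  87 109 124 180 231 230 228 229 226 226]
scene 1 (54, 90) [226 227 229 234 223 140  74  85 111 125 136 150 152 151 149 150 149 147]
812 [ 463.8 -258.8  329. ] [0.1 1.  0.1] 81.95028884475492
```

```bash
cat > tilt.py <<'E'
from h import *
np.set_printoptions(precision=1,suppress=True)
def tilt(tag,tcp):
    P=cloud("scene",np.load(f"scene{tag}.npy"));im=cv2.imread(f"pics/scene{tag}.png").astype(int)
    m=(im.min(2)>75)&(im.max(2)-im.min(2)<25)&(abs(P[...,0]-tcp[0])<80)&(abs(P[...,1]-tcp[1])<50)&(P[...,2]<tcp[2]-25)&(P[...,2]>tcp[2]-130)
    q=P[m]
    rng=np.random.default_rng(0);best=None
    for _ in range(500):
        a,b,c=q[rng.choice(len(q),3,False)];n=np.cross(b-a,c-a);L=np.linalg.norm(n)
        if L<200: continue
        n=n/L*np.sign(n[2]); 
        if n[2]<.5: continue
        k=abs((q-a)@n)<2.5
        if best is None or k.sum()>best.sum():best=k
    q=q[best];c=q.mean(0);nv=np.linalg.svd(q-c)[2][2];nv*=np.sign(nv[2])
    print(len(q),c,np.round(nv,2),"tilt",np.degrees(np.arctan2(-nv[0],nv[2])),"dist pivot-floor",(np.array(tcp)-[0,0,3]-c)@nv,"range",q.min(0),q.max(0))
E
python3 -c "
from tilt import *
tilt('9',[462.3,-236.6,191.1])"
```

```text
1188 [ 491.9 -226.7  103.3] [-0.6 -0.   0.8] tilt 36.35549425529774 dist pivot-floor 86.03818569503427 range [ 444.1 -282.6   68.8] [ 542.2 -186.6  143.6]
```

```bash
python3 -m inch '[[-1,[0,0,8],0],[-1,[0,0,14],0],[-1,[0,0,14],0],[-1,[0,-8,10],0],[-1,[-2,-16,4],0],[-1,[-3,-24,0],0],[-1,[-3,-28,0],0],[-1,[-3,-28,0],0],[-1,[-3,-28,0],0],[-1,[-3,-28,0],0],[-1,[-3,-24,0],0],[-1,[-3,-15,0],0],[-1,[0,-8,0],0],[-1,[0,-2,-6],0],[-1,[0,0,-14],0],[-1,[0,0,-18],0],[-1,[0,0,-14],0],[-1,[0,0,-8],0],[-1,[0,0,-3],0],[-1,[0,0,0],0]]'; python3 - <<'E'
from tilt import *
im,D=arm.grab_frame("scene");np.save("scene10.npy",D);cv2.imwrite("pics/scene10.png",im[...,::-1])
s=arm.get_state();print(s["eef_pos"],s["force"],s["torque"]);tilt("10",s["eef_pos"])
E
```

```text
time_s: 18.65
eef_pos: [439.7, -445.1, 178.1]
ee_rot: [-180.0, -0.0, 92.8]
force: [0.0, 0.8, -3.9]
grip_width: 21.2
[ 439.8 -445.4  178.6] [-0.3  0.9 -3.1] [0.  0.1 0. ]
2109 [ 470.1 -439.9   91.2] [-0.6 -0.   0.8] tilt 36.36437352167628 dist pivot-floor 85.98261570589378 range [ 422.2 -495.    55.3] [ 519.8 -395.5  130.1]
```

```bash
python3 -m inch '[[-1,[0,0,-3],0],[-1,[0,0,-3],0],[-1,[0,0,-3],0],[-1,[3.2,0,-0.4],0],[-1,[3.2,0,-0.4],0],[-1,[3.2,0,-0.4],0],[-1,[3.2,0,-0.5],0],[-1,[3.8,0,-1.1],0],[-1,[3.8,0,-1.1],0],[-1,[3.8,0,-1.1],0],[-1,[3.8,0,-1.1],0],[-1,[3.8,0,-1.1],0],[-1,[0,0,0],0]]'; python3 - <<'E'
from tilt import *
im,D=arm.grab_frame("scene");np.save("scene11.npy",D);cv2.imwrite("pics/scene11.png",im[...,::-1])
s=arm.get_state();print(s["eef_pos"],s["force"],s["torque"]);tilt("11",s["eef_pos"])
E
```

```text
time_s: 20.0
eef_pos: [472.2, -444.9, 161.6]
ee_rot: [180.0, -0.1, 92.9]
force: [-2.0, 3.6, 4.1]
grip_width: 20.9
[ 472.1 -444.9  161.7] [-0.8  3.1  5.3] [ 0.9  0.8 -0.1]
2324 [ 483.4 -440.3   73.1] [-0.3 -0.   0.9] tilt 20.16779474581837 dist pivot-floor 84.34185644045931 range [ 420.5 -494.2   48.3] [ 552.1 -395.1   99.6]
```

Tilt is 20.2°, as planned. I'll continue levelling.

```bash
python3 -m inch '[[-1,[3.6,0,-1.8],0],[-1,[3.6,0,-1.8],0],[-1,[3.6,0,-1.8],0],[-1,[3.6,0,-1.8],0],[-1,[3.6,0,-1.8],0],[-1,[3.2,0,-2.2],0],[-1,[3.2,0,-2.2],0],[-1,[3.2,0,-2.3],0],[-1,[3,0,-2.4],0],[-1,[0,0,0],0],[-1,[0,0,5],0],[-1,[3,0,8],0],[-1,[6,0,5],0],[-1,[8,0,0],0],[-1,[2,0,0],0],[-1,[0,0,0],0]]'; python3 - <<'E'
from tilt import *
im,D=arm.grab_frame("scene");np.save("scene12.npy",D);cv2.imwrite("pics/scene12.png",im[...,::-1])
s=arm.get_state();print(s["eef_pos"],s["ee_rot"],s["force"],s["torque"]);tilt("12",s["eef_pos"])
# bar extents + back lip along scoop x
P=cloud("scene",D);X,Y,Z=P[...,0],P[...,1],P[...,2];i=im.astype(int)
tz=s["eef_pos"][2]
red=(i[...,0]>110)&(i[...,1]<60)&(i[...,2]<60)&(abs(Y+445)<30)&(abs(Z-tz)<25)
q=P[red];print("rings x",np.sort(q[:,0])[::max(1,len(q)//12)])
lip=(i.min(2)>75)&(abs(Z-(tz-89+25))<7)&(abs(Y+445)<75)
print("lip y",np.percentile(Y[lip],[1,99]),"x",np.percentile(X[lip],[1,99]))
E
```

```text
time_s: 21.65
eef_pos: [521.5, -445.4, 161.0]
ee_rot: [-180.0, -0.0, 92.8]
force: [0.1, 0.3, -5.0]
grip_width: 20.8
[ 521.1 -445.4  161. ] [-180.    -0.    92.8] [ 0.1  0.3 -4.5] [-0.   0.1  0. ]
2124 [ 510.1 -440.2   74. ] [-0.1 -0.   1. ] tilt 3.145584217062771 dist pivot-floor 83.29319826569406 range [ 441.2 -495.    67.8] [ 591.6 -395.4   81. ]
rings x [473.5 474.1 474.5 474.8 475.3 475.9 476.  476.2 476.7 477.1 478.  478.4
 479.2 564.7 566.1]
lip y [-512.4 -382.3] x [457.1 700.1]
```

```bash
python3 -m inch '[[-1,[0,0,-6],0],[-1,[0,0,-6],0],[-1,[0,0,-4],0],[-1,[0,0,-3],0],[-1,[0,0,-2],0],[-1,[0,0,-2],0],[-1,[0,0,-2],0],[-1,[0,0,0],0],[-1,[0,0,0],0]]'; python3 - <<'E'
from tilt import *
im,D=arm.grab_frame("scene");np.save("scene13.npy",D);cv2.imwrite("pics/scene13.png",im[...,::-1])
s=arm.get_state();print(s["eef_pos"],s["ee_rot"],s["force"],s["torque"]);tilt("13",s["eef_pos"])
E
```

```text
time_s: 22.6
eef_pos: [521.5, -445.5, 138.0]
ee_rot: [179.9, 0.1, 92.8]
force: [1.1, 2.9, 5.2]
grip_width: 21.1
[ 521.5 -445.5  138. ] [179.9   0.1  92.8] [2.9 3.1 6.7] [ 0.5  0.1 -0.1]
2128 [ 509.6 -440.8   51.1] [-0.1 -0.   1. ] tilt 2.7939502736571447 dist pivot-floor 83.19976916007643 range [ 441.5 -495.3   45. ] [ 589.9 -395.5   57.6]
```

```bash
python3 -m inch '[[-1,[0,0,-1],0],[-1,[0,0,-1],0],[-1,[0,0,-0.5],0],[-1,[0,0,0],0],[-1,[0,0,0],0]]'; python3 - <<'E'
from tilt import *
im,D=arm.grab_frame("scene");np.save("scene14.npy",D);cv2.imwrite("pics/scene14.png",im[...,::-1])
s=arm.get_state();print(s["eef_pos"],s["ee_rot"],s["force"],s["torque"]);tilt("14",s["eef_pos"])
tilt("0",[503.8,-445.4,136.3])
E
```

```text
time_s: 23.15
eef_pos: [522.6, -445.4, 136.8]
ee_rot: [179.7, 0.1, 92.9]
force: [5.8, 4.9, 12.3]
grip_width: 20.7
[ 522.6 -445.4  136.8] [179.7   0.1  92.9] [ 5.6  5.1 11.8] [ 1.  -0.3 -0.3]
2072 [ 510.5 -440.7   50.2] [-0. -0.  1.] tilt 1.9804866064237505 dist pivot-floor 83.10136361328635 range [ 442.7 -495.1   45.5] [ 591.4 -395.5   55.4]
589 [ 507.  -439.9   48.1] [0. 0. 1.] tilt -0.2369684158288017 dist pivot-floor 84.82357105544088 range [ 424.8 -495.1   43.9] [ 583.7 -396.4   53.3]
```

```bash
python3 -m inch '[[-1,[-1,0,0],0],[-1,[-1,0,0],0],[-1,[0,0,0],0],[-0.3,[0,0,0],0],[-0.2,[0,0,0],0],[0,[0,0,0],0],[0.3,[0,0,0],0],[1,[0,0,0],0],[1,[0,0,0],0],[1,[0,0,0],0],[1,[0,0,0],0]]'; python3 - <<'E'
from tilt import *
im,D=arm.grab_frame("scene");np.save("scene15.npy",D);cv2.imwrite("pics/scene15.png",im[...,::-1])
s=arm.get_state();print(s["eef_pos"],s["grip_width"],s["force"],s["torque"]);tilt("15",s["eef_pos"])
E
```

```text
time_s: 24.3
eef_pos: [519.0, -445.5, 134.2]
ee_rot: [-180.0, -0.0, 92.8]
force: [0.7, -0.2, -0.3]
grip_width: 85.2
[ 519.  -445.5  134.2] 85.71339822912904 [ 0.3  0.1 -1.7] [-0. -0.  0.]
2058 [ 506.9 -441.    47.9] [-0.  0.  1.] tilt 0.08624920747990943 dist pivot-floor 83.27450279320654 range [ 439.  -495.5   45.5] [ 590.9 -395.6   50.5]
```

```bash
python3 -m inch '[[1,[0,0,5],0],[1,[0,0,10],0],[1,[0,0,20],0],[1,[0,0,25],0],[1,[0,0,25],0],[1,[0,0,25],0],[1,[-20,0,20],0],[1,[-30,0,10],0],[1,[-35,0,0],0],[1,[-35,0,0],0],[1,[-35,-5,0],0],[1,[-35,-5,0],0],[1,[-30,-5,0],0],[1,[-20,0,0],0],[1,[0,0,0],0],[1,[0,0,0],0]]'; python3 - <<'E'
from tilt import *
im,D=arm.grab_frame("scene");np.save("scene16.npy",D);cv2.imwrite("pics/scene16.png",im[...,::-1])
tilt("16",[519,-445.5,134.2])
im2,D2=arm.grab_frame("top");
P=cloud("top",D2);X,Y,Z=P[...,0],P[...,1],P[...,2];r,g,b=[im2[...,k].astype(int) for k in range(3)]
def rect(m,n):
    c,sz,a=cv2.minAreaRect(P[m][:,:2].astype(np.float32));print(n,m.sum(),np.array(c),np.array(sz),round(a,1))
rect((abs(X-515)<60)&(abs(Y+445)<25)&(Z>130)&(Z<160)&(r<70)&(b<70),"grip")
k=(abs(X-424)<110)&(abs(Y+231)<110)&(b>r+50)&(b>90);k=cv2.morphologyEx(k.astype(np.uint8),cv2.MORPH_OPEN,np.ones((2,2))).astype(bool)
rect(k&(Z>40)&(Z<85),"bin upper (was 419.6,-240.6)")
red=(r>110)&(g<70)&(b<70)&(abs(X-421)<75)&(abs(Y+240)<85);q=P[red];print("red in bin",red.sum(),np.percentile(q,[1,50,99],axis=0))
for t in arm.trace("clamp1_center","top")[:5]:
    p=t["location"];print("clamp",round(t["score"],2),p,P[int(p[1]),int(p[0])])
for l in("cup_b","jar"):
    for t in arm.tip_of(l,"top")[:2]:print(l,atz("top",t["location"],0))
A=cv2.resize(im[110:290,130:350,::-1],(396,324),interpolation=3);B=cv2.resize(im2[130:300,150:358,::-1],(396,324),interpolation=3)
cv2.imwrite("pics/fin.png",np.hstack([A,B]))
E
```

```text
time_s: 25.95
eef_pos: [279.1, -460.7, 275.2]
ee_rot: [179.9, 0.1, 92.8]
force: [-0.4, -0.5, -0.2]
grip_width: 85.4
2084 [ 507.9 -440.6   47.9] [-0.  0.  1.] tilt 0.14763552307284764 dist pivot-floor 83.24697843818909 range [ 439.  -495.3   44.8] [ 590.7 -395.5   50.8]
grip 315 [ 519.3 -446.9] [89.7 19.9] 2.3
bin upper (was 419.6,-240.6) 853 [ 419.6 -240.8] [136.4 155.9] 2.4
red in bin 942 [[ 382.5 -285.6   11.1]
 [ 423.7 -240.3   18.4]
 [ 462.4 -192.7   32.2]]
clamp 0.79 [209.0, 221.2] [ 431.8 -235.8    5.1]
cup_b [ 665.  -413.7    0. ]
cup_b [ 297.1 -385.2    0. ]
jar [ 643.7 -322.3    0. ]
```

View pics/fin.png

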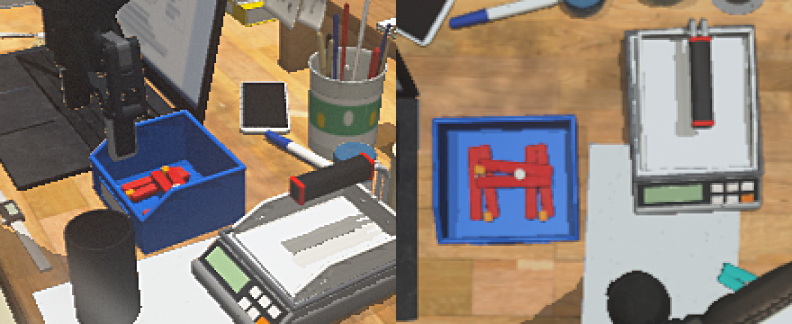

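```bash
python3 -c "
from cell import arm
print(arm.job_done())"
```

```text
the job is handed in; nothing more can be done
None
```

The job is done and handed in at about 26 s of the 51 s allowed; the interface gives no verdict.

**What I did**
- I gripped the scoop at the middle of its bar and lifted it level.
- I turned it half round so its mouth faced -x.
- The moves only allow turns about the vertical. I tipped the scoop by pressing its underside on the bin's back wall so it pivoted in the jaws to about 36–40°.
- The clamps slid partway and stuck at the mouth, so I lifted a little and gave one short backward jerk, which emptied them into the bin.
- I levelled the scoop against the platform's frame bar, lowered it inside the frame, let go and moved the arm clear.

**Last checks**
- **Clamps:** all three are in the bin in the last picture. The highest red point is at about 32 mm, well below the rim.
- **Bin:** its measured centre moved about 0.2 mm, and it stands flat.
- **Scoop:** its floor is at the same height as at the start, to within 0.2 mm, with a tilt of 0.1°. Its centre is about 2 mm from the middle of the frame.
- **Bystanders:** the measured cups and jar are within about 5 mm of where they were, roughly the detector's own scatter.

**Did not go as planned**
- Just before release the scoop still showed about 2° of tilt. It settled flat once the fingers opened.
- The network's separate clamp search found only one region, because the clamps overlap. The count of three comes from the picture.

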